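# Open a garnish box: hold the spring catch down and push its cover across

### The job

Open the garnish box for service: with a fingertip press its red spring catch down, keep it down while you push the white cover's right-hand upright flange to the right past it, and push on until the cover is fully across and the catch has sprung up again and locks it open. Only press and push: do not pinch the flange or lift or carry anything, leave everything else standing where it is, and finish clear of everything.

Things in the scene. Friction and masses are not known exactly. Their poses are not given: they have to be found in the camera images.
- station: the garnish box, stainless steel, fixed to the table, turned up to 0.3 rad: 210 mm deep (its x), 456 wide (its y), 111 high without flanges. Origin on the table under its middle. Its +x points to its back, -x to its front (towards the robot; the catch is there), +y to its left end (food well), -y to its right end (deck where the cover parks)
- catch_cap (a point): centre of the top of the red cap of the spring catch, at the front of the box: cap 30 mm (box x) by 52 mm (box y), top 122 mm above the table when up, 108 when fully pressed; box-frame position (-137, 0, 122) mm when up. Moves straight down with the catch. The cap's rear edge stays 2 mm in front of the cover's front edge
- catch (a joint): catch travel in m: 0 up, 0.014 fully down. Spring 2.4 N when up, 6.6 N fully down. Its steel tongue (18 mm wide) stands in a 24 mm notch in the cover's front edge; the cover slides only with the catch over 0.008 down. Once slid 8 mm or more, the cover rides over the tongue and keeps it at about 0.008 by itself; at the far end a second notch lets it spring up to 0
- cover (a joint): slide of the cover in m towards the box's right end (box -y): 0 shut over the well, 0.180 fully across over the deck; end stops at -0.002 and 0.182; the raised catch holds it within about 0.003 of either place. Friction about 1.5 N. White board 254 mm long (box y), 4 thick, top 104 mm above the table; captive in its rail, cannot be lifted
- push_face (a point): point on the left-looking (box +y) face of the cover's right flange, the face to push; moves with the cover. Upright white plate, 6 mm thick, from 104 to 140 mm above the table; sticks out 42 mm in front of the cover's edge beside the cap. This point is 122 mm up, 25 mm from the free front end, and when shut 32 mm right of the cap's centre. A like flange follows 244 mm to the left
- sheet_pan: bystander: aluminium sheet pan 165 x 241 mm, 26 high, with rolled bites on it; origin at the centre of its underside
- stone_bowl: bystander: dark stone-grey bowl, 160 mm across, 62 high; origin at the centre of its underside
- tub: bystander: white tub with a lid, 104 mm across, 95 high; origin at the centre of its underside
- shaker: bystander: metal shaker, 54 mm across, 82 high, in front of the garnish box, left of the catch; origin at the centre of its underside
- ramekin: bystander: white ramekin, 80 mm across, 42 high, in front of the garnish box; origin at the centre of its underside
- tweezers: bystander: steel plating tweezers 160 mm long, 7 high, lying in front of the garnish box; origin on the table under their middle
- squeeze_bottle: bystander: mustard-yellow squeeze bottle, 60 mm across, 165 high, standing left of the robot; origin at the centre of its underside

How it is judged:
By the outcome, as a careful person would: the job done as asked, in the order asked, and still so for the second after the job is handed in, with the robot touching nothing.
It also fails if it takes over 38 s, if anything falls off the work surface, if the arm or the gripper's body presses on something with over 40 N, if the wrist force passes 120 N, or if a joint passes its speed limit or range.

### The arm

A 7-joint arm with a two-finger parallel gripper is mounted at the origin on the work surface. World frame = base frame: x ahead of the robot, y to its left, z up, the work surface at z = 0. Lengths are in m, angles in rad, forces in N, time in s.
With the tool pointing down it reaches from about 0.425 to 0.975 m from the base axis. Payload 16.7 kg.
Tool frame: the origin (TCP) lies between the finger pads; the fingertips stand 8 mm ahead of it and the grasp point (between the pads) lies 11 mm behind it; z points along the fingers, x is the direction in which the jaws open and shut, and the axes are right-handed (so a half turn about z gives the same grasp; the last joint's range is limited). The gripper opens to 85 mm and grips with 20 to 120 N. Pads are 22 mm wide; open, the fingers measure 114 mm over their backs; the gripper's body (76 mm by 85 mm) begins 54 mm behind the grasp point. The pads swing forward as they close: fully open they stand 13 mm farther back than shut.
Start: joints at [-1.27, 0.426, 0.074, 1.606, -0.034, 1.111, -0.067], TCP at [0.294, 0.608, 0.239] pointing down, gripper open.
Joint ranges: [-2.85, 2.85], [-0.5, 2.14], [-1.23, 1.37], [0.21, 2.46], [-1.02, 4.16], [0.16, 2.05], [-2.73, 2.73]. Speed limits (rad/s): [1.89, 1.89, 2.39, 2.39, 3.01, 3.01, 3.01].

### API

Orientations are given as a rotation vector (axis times angle).
In Python, from workcell import ctrl gives the robot as it stands. The module is installed in compiled form; this text tells all that it offers.
- The arm moves only by the tool carry_out, never from a script. Its argument "targets" is a list that holds one entry, the list of rows, each a list of 5 numbers: the finger opening in mm, from 0 to 85.4, then the shift along the world's x, y, z in mm, then the turn about the world's z in degrees. A call has 1 to 5 rows; each row is the pose to reach, as a shift and turn from the pose commanded when the call began; what a row does not reach only later rows make up. A row lasts 1/12 s, in which the tool goes at most 41.7 mm and 7.16 degrees, less where a joint would pass 70% of its speed; a pose out of reach is approached as far as the arm can. A call with a gripper value outside its range is refused whole. The fingers move at their own pace and stop on an object; the grip force is fixed at half the most. Time passes only in rows, so rows that repeat a pose let the fingers close. It gives the time, the measured TCP pose, the force and the opening at its end, in the units of the state.
- ctrl.observe(): the state, without advancing time (a new reading comes with each control period).
- ctrl.get_image(name): name is "scene" or "top"; returns a dict with "image" (384x512x3 uint8, blue, green, red), "fx", "fy", "cx", "cy" (pixels), "R" (3x3) and "t" (3): a world point X has camera coordinates R X + t. Camera axes: x right, y down, z forward; pixel columns grow to the right and rows downward; lengths in m; the calibration is good to about 2 mm. A picture is of the moment at which its call begins. There is no depth.
- ctrl.close_job(): hands the job in, once; it reports no verdict.
Trained networks look in a picture, given as the dict that the camera call returned (one of the last four; its "shot" number tells which), for a name from the list of things; names that differ only in an ending like _2 or _b are one class to them, and where a whole thing is asked for, a point or a joint stands for the part that bears it (a point fixed in the world has none). Each returns a list of dicts, best first, with "conf" (0 to 1); they miss things now and then, are a little off and sometimes report something else, mostly with a low value. They report only what shows in the picture. A call takes as long as a camera call.
- ctrl.recognise(picture, name): "extent" ([left, top, right, bottom] in pixels, round what is visible of it).
- ctrl.regions_of(picture, name): "mask" (384x512 bool, what is visible of it) and "extent" ([left, top, right, bottom] in pixels, round what is visible of it).
- ctrl.landmark_of(picture, name): "point" ([column, row] in pixels: a listed point, or the origin of a listed thing).
The state is a dict: "clock": time; "joints": joint angles; "qd": joint speeds; "tau": joint torques, N m; "eef_pos": TCP position; "tcp_rot": TCP orientation; "force": force on the tool from outside, world axes, zero at the start; "wrist_torque": the same for the moment, N m; "width": finger opening in m.
Only numpy, scipy, OpenCV 4.12 (cv2) and the standard library are available. Lean on these libraries where they do the work, as an engineer would, in place of code of your own. Each camera call takes 0.05 s, during which the arm holds its last target.

## Working session

There is one attempt and no reset: what is moved stays moved. The work goes in short steps, Python scripts to look and compute and a tool call to move; the robot and the scene stay as the last step left them, time stands still between calls to the robot, and variables do not carry over. Pictures are saved under pics/ and viewed, and the job is handed in when it is done.

Besides the shell and the picture viewer there is one more tool, called after "Call:" as a command line: name --argument value ..., lists and objects as JSON in quotes. carry_out: Moves the arm, as the interface text tells. Its arguments: {"type":"object","properties":{"targets":{"type":"array","items":{"type":"array","items":{"type":"array","items":{"type":"number"}}}}},"required":["targets"]}

```bash
mkdir -p pics
cat > h.py <<'E'
from workcell import ctrl
import numpy as np, cv2
def ray(p,uv):
    R=np.array(p["R"]);t=np.array(p["t"])
    d=R.T@np.array([(uv[0]-p["cx"])/p["fx"],(uv[1]-p["cy"])/p["fy"],1.])
    return -R.T@t,d
def atz(p,uv,z):
    c,d=ray(p,uv); return c+d*(z-c[2])/d[2]
def proj(p,X):
    c=np.array(p["R"])@np.array(X)+np.array(p["t"]); return np.array([p["fx"]*c[0]/c[2]+p["cx"],p["fy"]*c[1]/c[2]+p["cy"]])
def tri(p1,u1,p2,u2):
    A=[];b=[]
    for p,u in((p1,u1),(p2,u2)):
        c,d=ray(p,u);d=d/np.linalg.norm(d);M=np.eye(3)-np.outer(d,d);A.append(M);b.append(M@c)
    A=np.vstack(A);b=np.hstack(b);x,*_=np.linalg.lstsq(A,b,rcond=None);return x,np.linalg.norm(A@x-b)
E
python3 - <<'E'
from h import *
s=ctrl.observe();print(s["clock"],s["eef_pos"],s["tcp_rot"],s["width"],s["force"])
P={n:ctrl.get_image(n) for n in("scene","top")}
for n,p in P.items():
    cv2.imwrite(f"pics/{n}0.png",p["image"]); print(n,-np.array(p["R"]).T@np.array(p["t"]),p["fx"])
Z=dict(station=0,catch_cap=.122,push_face=.122,shaker=0,ramekin=0,tweezers=0,squeeze_bottle=0,stone_bowl=0,tub=0,sheet_pan=0)
for k,z in Z.items():
    q={}
    for n,p in P.items():
        r=ctrl.landmark_of(p,k)
        for i in r[:2]: print(k,n,round(i["conf"],2),np.round(i["point"],1),np.round(atz(p,i["point"],z),4))
        if r:q[n]=r[0]["point"]
    if len(q)==2: print("   tri",tri(P["scene"],q["scene"],P["top"],q["top"]))
E
```

```text
0.0 [0.29391157 0.60719034 0.23857218] [ 2.66103264e+00  1.66836155e+00 -1.70863801e-03] 0.08539090046545923 [-0.63580813 -0.56905293  0.32415554]
scene [ 1.34663365 -0.44806688  0.88815774] 429.2545053523756
top [0.20471424 0.07527626 1.65971084] 415.0616028933502
station scene 0.8 [303.5 248.8] [0.68   0.1267 0.    ]
station scene 0.39 [267.5 194.3] [0.4158 0.1716 0.    ]
station top 0.96 [242.2 154.1] [0.6769 0.1298 0.    ]
   tri (array([ 0.67758356,  0.12950676, -0.00354124]), np.float64(0.0007571700030482272))
catch_cap scene 0.7 [269.6 196.3] [0.5544 0.0868 0.122 ]
catch_cap scene 0.63 [203.8 241.7] [ 0.6249 -0.1541  0.122 ]
catch_cap top 0.52 [253.3 176. ] [0.5549 0.0851 0.122 ]
catch_cap top 0.33 [188.3 238.9] [0.3229 0.33   0.122 ]
   tri (array([0.55503849, 0.08561052, 0.12281583]), np.float64(0.000858734548633164))
push_face scene 0.56 [260.2 201.6] [0.5612 0.0511 0.122 ]
push_face top 0.94 [259.2 174.6] [0.5598 0.0625 0.122 ]
   tri (array([0.55852605, 0.05836868, 0.11774212]), np.float64(0.006660107545978446))
shaker scene 0.8 [272.  194.1] [0.4224 0.1851 0.    ]
shaker
[... 974 characters left out ...]
5.3 206.4] [ 0.4443 -0.4432  0.    ]
stone_bowl top 0.27 [135.8 209.4] [0.4558 0.5638 0.    ]
   tri (array([ 0.44504967, -0.44742159, -0.00797348]), np.float64(0.002381729486406467))
tub scene 0.58 [106.1 315.3] [ 0.6186 -0.4219  0.    ]
tub top 0.95 [377.1 163.9] [ 0.6214 -0.4245  0.    ]
   tri (array([ 0.62082076, -0.42276256,  0.00313775]), np.float64(0.0011647749294080316))
sheet_pan scene 0.86 [367.  165.3] [0.4546 0.5774 0.    ]
sheet_pan scene 0.43 [294.5 166.2] [0.3265 0.3441 0.    ]
sheet_pan top 0.82 [135.4 212.4] [0.4436 0.565  0.    ]
sheet_pan top 0.74 [263.7 203. ] [0.4697 0.0462 0.    ]
   tri (array([ 0.44893671,  0.57273162, -0.00356128]), np.float64(0.011113920025818602))
```

Run:
```python
import cv2
a=cv2.imread("pics/scene0.png");b=cv2.imread("pics/top0.png")
cv2.imwrite("pics/s1.png",cv2.resize(a[130:330,150:400],None,fx=3,fy=3,interpolation=2)[:600,:750])
cv2.imwrite("pics/t1.png",cv2.resize(b[90:270,160:360],None,fx=3.3,fy=3.3,interpolation=2))
```

```text
(no output)
```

View pics/s1.png

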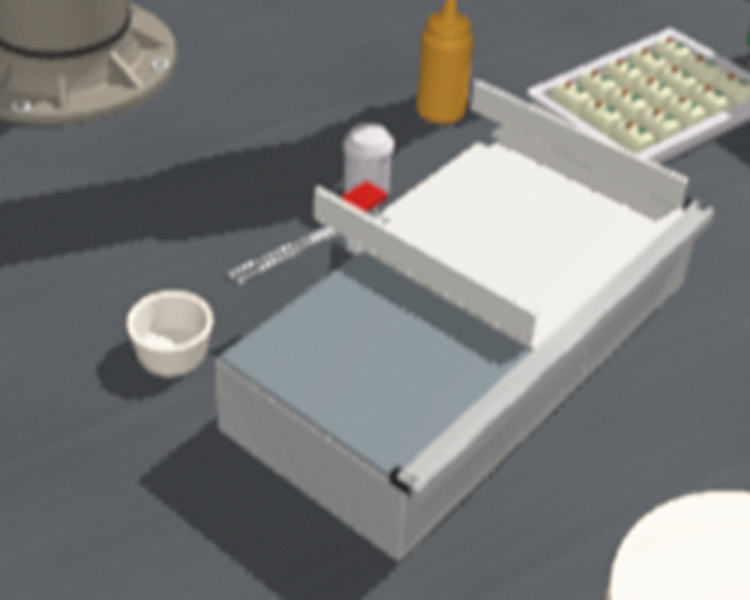

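View pics/t1.png

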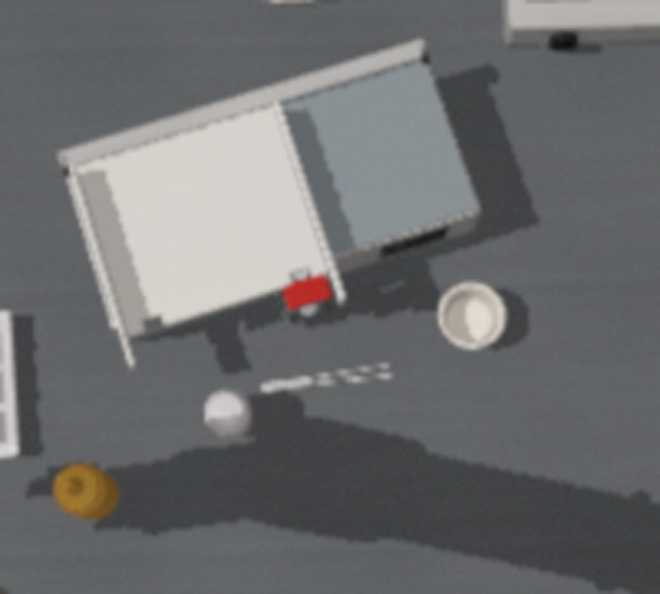

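The scene view shows the shut cover with the red cap at about (269,196), just left of its front flange. The top view shows the cap at (253,178), with the shaker and tweezers in front of the box. Next I'll refine the yaw and cap position.

Run:
```python
from h import *
P={n:ctrl.get_image(n) for n in("scene","top")}
cs={}
for n,p in P.items():
    h=cv2.cvtColor(p["image"],cv2.COLOR_BGR2HSV)
    m=(((h[...,0]<8)|(h[...,0]>172))&(h[...,1]>150)&(h[...,2]>90)).astype(np.uint8)
    k,l,st,c=cv2.connectedComponentsWithStats(m)
    i=1+st[1:,4].argmax();cs[n]=c[i];print(n,c[i],st[i],atz(p,c[i],.122))
    ys,xs=np.where(l==i);W=np.array([atz(p,(x,y),.122)[:2] for x,y in zip(xs,ys)])
    r=cv2.minAreaRect((W*1000).astype(np.float32));print(r)
    cc=c[i]
print(tri(P["scene"],cs["scene"],P["top"],cs["top"]))
# top view lines: long rail edge, box yaw
p=P["top"]
for a,b in (((62,158),(425,45)),((130,335),(478,213)),((75,178),(130,365)),((280,105),(342,300))):
    A=atz(p,(160+a[0]/3.3,90+a[1]/3.3),.111);B=atz(p,(160+b[0]/3.3,90+b[1]/3.3),.111);d=B-A;print(A,B,np.degrees(np.arctan2(d[1],d[0])))
# overlay model fit
import scipy.optimize as so
```

```text
scene [461.75490196 130.52614379] [422  99  61  74 306] [0.58293907 0.88307344 0.122     ]
((588.4451293945312, 879.9227905273438), (159.11312866210938, 507.7023620605469), 56.42630386352539)
top [ 48.98312236 178.74683544] [ 45 145   9  69 237] [0.56301928 0.86322031 0.122     ]
((564.28515625, 863.3297729492188), (13.178874015808105, 265.4274597167969), 89.89358520507812)
(array([0.57380704, 0.87766458, 0.11482443]), np.float64(0.01758935914627439))
[0.71702049 0.3726903  0.111     ] [ 0.84802768 -0.06185813  0.111     ] -73.22304910784928
[0.50193533 0.29130446 0.111     ] [ 0.63755152 -0.11575403  0.111     ] -71.5739153327177
[0.69197597 0.35699518 0.111     ] [0.46691914 0.29116134 0.111     ] -163.6946957210659
[0.77653546 0.11363027 0.111     ] [0.53726844 0.0461406  0.111     ] -164.2479172069107
```

```bash
cat > fit.py <<'E'
from h import *
P={n:ctrl.get_image(n) for n in("scene","top")}
cs={}
for n,p in P.items():
    h=cv2.cvtColor(p["image"],cv2.COLOR_BGR2HSV)
    m=(((h[...,0]<8)|(h[...,0]>172))&(h[...,1]>150)&(h[...,2]>90)).astype(np.uint8)
    m[:,:230]=0;m[:,290:]=0;m[:160]=0;m[240:]=0
    ys,xs=np.where(m);c=np.array([xs.mean(),ys.mean()]);cs[n]=c
    W=np.array([atz(p,(x,y),.122)[:2] for x,y in zip(xs,ys)])
    print(n,len(xs),c,atz(p,c,.122)[:2],cv2.minAreaRect((W*1000).astype(np.float32)))
print(tri(P["scene"],cs["scene"],P["top"],cs["top"]))
def model(cap,th,slide=0):
    R=np.array([[np.cos(th),-np.sin(th)],[np.sin(th),np.cos(th)]])
    o=np.array(cap)-R@[-.137,0]
    def w(x,y,z): return [*(o+R@[x,y]),z]
    L=[]
    q=[(-.122,.026,.122),(-.122,-.026,.122),(-.152,-.026,.122),(-.152,.026,.122)]
    L.append(q)
    for y0 in(-.032-slide,):
      L.append([(-.162,y0,.140),(-.162,y0-.006,.140),(.08,y0-.006,.140),(.08,y0,.140)])
      L.append([(-.162,y0,.140),(-.162,y0,.104)])
    L.append([(-.105,-.228,0.1),(.105,-.228,0.1),(.105,.228,0.1),(-.105,.228,0.1)])
    L.append([(-.105,-.228,0.0),(.105,-.228,0.0),(.105,.228,0.0),(-.105,.228,0.0)])
    return o,[[w(*v) for v in l] for l in L]
def draw(cap,th,tag,slide=0):
    o,L=model(cap,th,slide);print("origin",o)
    for n,p in P.items():
        im=cv2.resize(p["image"],None,fx=4,fy=4,interpolation=2)
        for l in L:
            pts=np.array([(proj(p,v)+.5)*4 for v in l]).round().astype(np.int32)
            cv2.polylines(im,[pts],True,(0,255,0),1)
        c=proj(p,[*cap,.11])*4
        x=int(max(0,c[0]-300));y=int(max(0,c[1]-280));cv2.imwrite(f"pics/{n}_{tag}.png",im[y:y+520,x:x+600])
E
python3 - <<'E'
from fit import *
draw((.5545,.0868),.285,"fit")
E
```

```text
scene 77 [271.41558442 195.03896104] [0.55216218 0.09435716] ((552.6380004882812, 94.58184051513672), (30.263582229614258, 33.310672760009766), 12.869576454162598)
top 90 [252.66666667 178.13333333] [0.54667876 0.08766921] ((546.7032470703125, 87.61198425292969), (26.899946212768555, 50.63776397705078), 14.210529327392578)
(array([0.54914352, 0.09135499, 0.12057293]), np.float64(0.005977726835067216))
origin [0.68597365 0.12531857]
```

Run:
```python
from fit import *
draw((.547,.088),.285,"fit2")
a=cv2.imread("pics/scene_fit2.png");b=cv2.imread("pics/top_fit2.png")
```

```text
scene 77 [271.41558442 195.03896104] [0.55216218 0.09435716] ((552.6380004882812, 94.58184051513672), (30.263582229614258, 33.310672760009766), 12.869576454162598)
top 88 [252.64772727 178.13636364] [0.54666872 0.08774131] ((547.0308227539062, 87.63626861572266), (26.397403717041016, 50.569007873535156), 15.684804916381836)
(array([0.54912499, 0.09140232, 0.12054467]), np.float64(0.005936827970858524))
origin [0.67847365 0.12651857]
```

View pics/scene_fit2.png

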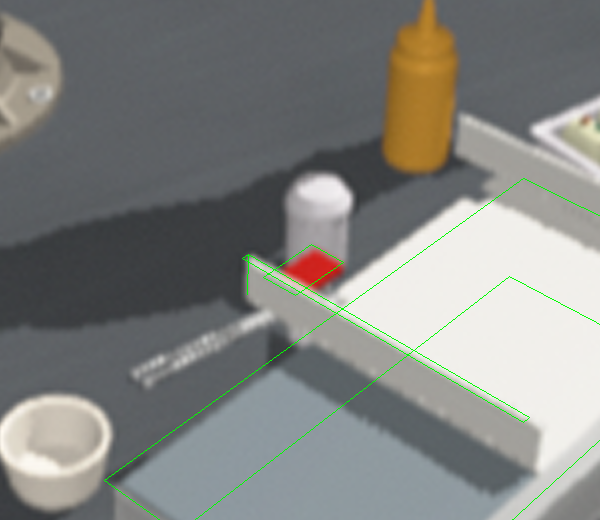

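View pics/top_fit2.png

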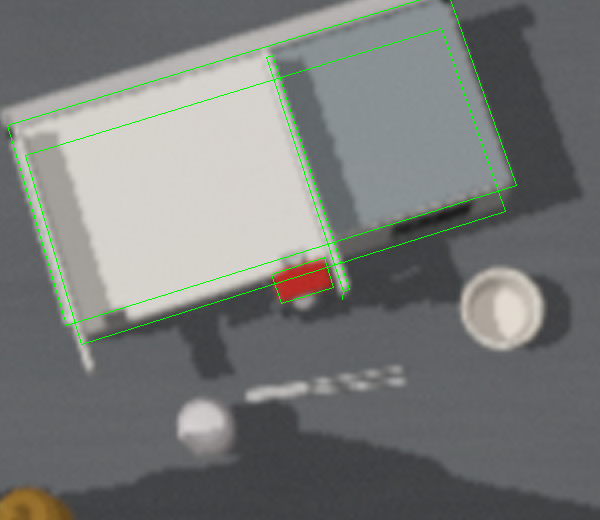

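The model overlay matches in both views: cap at (0.547, 0.088) and yaw about 0.285 rad. Moving to a point above the right part of the cap, with the fingers shut.

Call:
carry_out --targets '[[[0,15,-32,0,-5],[0,32,-66,0,-10],[0,48,-100,0,-16],[0,64,-134,0,-22],[0,80,-168,0,-28]]]'

```text
clock: 1.82
eef_pos: [0.3746, 0.4378, 0.2394]
tcp_rot: [-2.989, -0.967, -0.0]
force: [1.1, -0.4, -0.3]
width: 0.0256
```

Call:
carry_out --targets '[[[0,17,-36,0,-5],[0,34,-72,0,-10],[0,51,-108,0,-15],[0,68,-144,0,-20],[0,85,-178,0,-20]]]'

```text
clock: 2.23
eef_pos: [0.4596, 0.2595, 0.2396]
tcp_rot: [-3.111, -0.432, -0.001]
force: [0.9, 0.7, -0.6]
width: -0.0001
```

Call:
carry_out --targets '[[[0,17,-36,0,0],[0,34,-72,0,0],[0,51,-108,0,0],[0,68,-144,0,0],[0,90,-188,0,0]]]'

```text
clock: 2.65
eef_pos: [0.5461, 0.0786, 0.2396]
tcp_rot: [-3.11, -0.443, -0.001]
force: [1.4, 0.9, 0.7]
width: -0.0001
```

Call:
carry_out --targets '[[[0,0,0,-30,0],[0,0,0,-60,0],[0,0,0,-70,0],[0,0,0,-80,0],[0,0,0,-80,0]]]'

```text
clock: 3.07
eef_pos: [0.5451, 0.0806, 0.1582]
tcp_rot: [3.11, 0.443, -0.003]
force: [-0.5, -0.1, -0.5]
width: -0.0
```

Run:
```python
from fit import *
s=ctrl.observe();x=np.array(s["tcp_rot"]);print(s["clock"],s["eef_pos"],x,np.degrees(2*np.arctan2(x[1],x[0])),s["width"],s["force"])
draw((.547,.088),.285,"a")
a=cv2.imread("pics/scene_a.png");b=cv2.imread("pics/top_a.png")
```

```text
scene 77 [271.41558442 195.03896104] [0.55216218 0.09435716] ((552.6380004882812, 94.58184051513672), (30.263582229614258, 33.310672760009766), 12.869576454162598)fit.py:8: RuntimeWarning: Mean of empty slice.
  ys,xs=np.where(m);c=np.array([xs.mean(),ys.mean()]);cs[n]=c
  ret = ret.dtype.type(ret / rcount)
Traceback (most recent call last):
  File "fit.py", line 10, in <module>
    print(n,len(xs),c,atz(p,c,.122)[:2],cv2.minAreaRect((W*1000).astype(np.float32)))
                                        ~~~~~~~~~~~~~~~^^^^^^^^^^^^^^^^^^^^^^^^^^^^^
cv2.error: OpenCV(4.12.0) /io/opencv/modules/imgproc/src/convhull.cpp:143: error: (-215:Assertion failed) total >= 0 && (depth == CV_32F || depth == CV_32S) in function 'convexHull'
```

```bash
sed -i 's/^    W=np/    if len(xs)<5: cs[n]=None; continue\n    W=np/; s/^print(tri/if all(v is not None for v in cs.values()): print(tri/' fit.py
python3 - <<'E'
from fit import *
s=ctrl.observe();x=np.array(s["tcp_rot"]);print(s["clock"],s["eef_pos"],x,np.degrees(2*np.arctan2(x[1],x[0])),s["width"],s["force"])
draw((.547,.088),.285,"a")
E
```

```text
scene 77 [271.41558442 195.03896104] [0.55216218 0.09435716] ((552.6380004882812, 94.58184051513672), (30.263582229614258, 33.310672760009766), 12.869576454162598)
3.2667 [0.54640781 0.08075603 0.16060105] [-3.10974395e+00 -4.42643297e-01 -2.77972796e-03] -343.7977898389996 0.0003384682340584885 [-0.15391873  0.1754149   0.25722701]
origin [0.67847365 0.12651857]fit.py:8: RuntimeWarning: Mean of empty slice.
  ys,xs=np.where(m);c=np.array([xs.mean(),ys.mean()]);cs[n]=c
  ret = ret.dtype.type(ret / rcount)
```

View pics/scene_a.png

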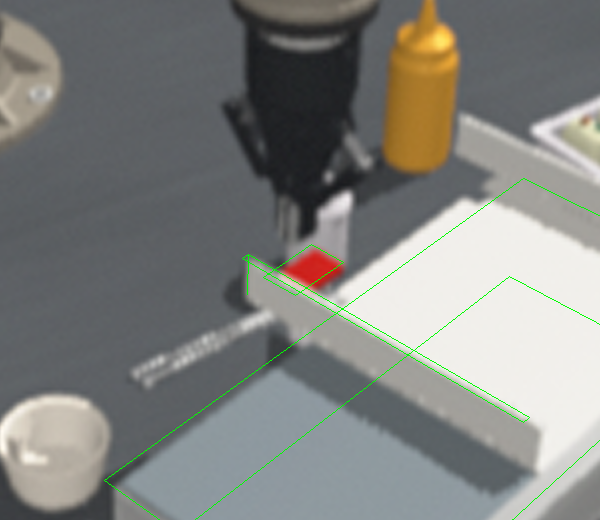

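The closed fingers hover above the cap, with the tip at about (300,238) in the crop and the cap below at (315,268). Now shift slightly to the right and press.

Call:
carry_out --targets '[[[0,3,-7,0,0],[0,3,-7,-12,0],[0,3,-7,-22,0],[0,3,-7,-26,0],[0,3,-7,-26,0]]]'

```text
clock: 3.68
eef_pos: [0.5479, 0.0731, 0.1318]
tcp_rot: [3.11, 0.442, -0.004]
force: [0.4, 0.4, -0.5]
width: 0.0002
```

Call:
carry_out --targets '[[[0,0,0,-4,0],[0,0,0,-8,0],[0,0,0,-12,0],[0,0,0,-15,0],[0,0,0,-15,0]]]'

```text
clock: 4.1
eef_pos: [0.5488, 0.0732, 0.118]
tcp_rot: [3.11, 0.442, 0.0]
force: [-1.1, -1.0, 6.1]
width: -0.0002
```

```bash
python3 - <<'E' 2>/dev/null
from fit import *
s=ctrl.observe();x=np.array(s["tcp_rot"]);print(s["clock"],s["eef_pos"],s["force"])
draw((.547,.088),.285,"b")
E
```

```text
scene 43 [272.93023256 197.09302326] [0.5622178  0.09302057] ((560.8289794921875, 95.83699798583984), (19.929296493530273, 31.752803802490234), 57.434200286865234)
4.2 [0.54880135 0.07321128 0.11834956] [-1.61968232 -1.05533683  5.6848707 ]
origin [0.67847365 0.12651857]
```

View pics/scene_b.png

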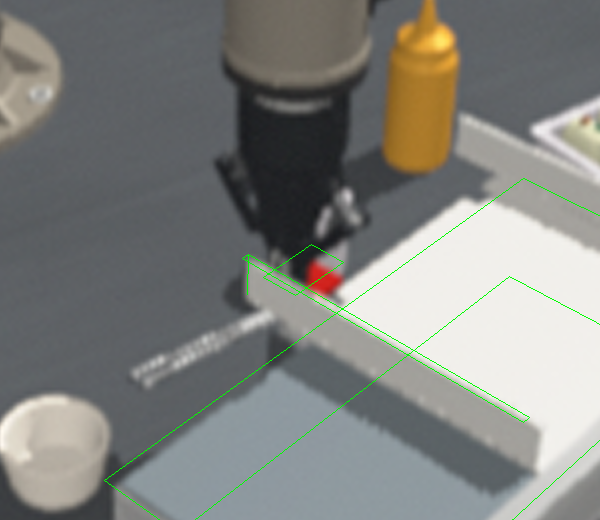

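The cap has dropped below its "up" outline and Fz is about 6 N, which matches roughly 12 mm of travel. Pushing right while holding the height.

Call:
carry_out --targets '[[[0,1.1,-3.8,0,0],[0,2.2,-7.7,0,0],[0,3.4,-11.5,0,0],[0,4.5,-15.4,0,0],[0,5.6,-19.2,0,0]]]'

```text
clock: 4.62
eef_pos: [0.5546, 0.0551, 0.1186]
tcp_rot: [-3.109, -0.443, -0.001]
force: [-0.7, 5.9, 4.1]
width: 0.0002
```

```bash
python3 - <<'E' 2>/dev/null
from fit import *
s=ctrl.observe();x=np.array(s["tcp_rot"]);print(s["clock"],s["eef_pos"],s["force"])
draw((.547,.088),.285,"c")
E
```

```text
scene 79 [270.94936709 197.89873418] [0.56245342 0.0861736 ] ((561.8954467773438, 85.27259826660156), (30.45884132385254, 34.725711822509766), 14.779559135437012)
4.7167 [0.55482666 0.05401314 0.11863072] [ 0.3836261  -0.0463658   5.45489584]
origin [0.67847365 0.12651857]
```

View pics/scene_c.png

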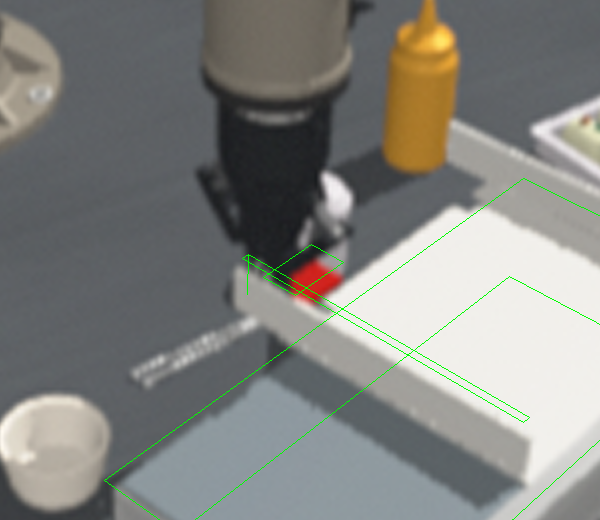

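The flange has moved about 14 mm with the cap still held down. Continuing to push.

Call:
carry_out --targets '[[[0,2.2,-7.7,0,0],[0,4.5,-15.4,0,0],[0,6.7,-23.0,0,0],[0,9.0,-30.7,0,0],[0,11.2,-38.4,0,0]]]'

```text
clock: 5.13
eef_pos: [0.5661, 0.0165, 0.1185]
tcp_rot: [-3.109, -0.443, -0.002]
force: [2.5, 5.6, 1.5]
width: 0.0002
```

Call:
carry_out --targets '[[[0,2.2,-7.7,0,0],[0,4.5,-15.4,0,0],[0,6.7,-23.0,0,0],[0,9.0,-30.7,0,0],[0,11.2,-38.4,0,0]]]'

```text
clock: 5.55
eef_pos: [0.5773, -0.0218, 0.1184]
tcp_rot: [-3.109, -0.443, -0.001]
force: [1.5, 5.3, 1.2]
width: -0.0002
```

Call:
carry_out --targets '[[[0,2.2,-7.7,0,0],[0,4.5,-15.4,0,0],[0,6.7,-23.0,0,0],[0,9.0,-30.7,0,0],[0,11.2,-38.4,0,0]]]'

```text
clock: 5.97
eef_pos: [0.5885, -0.0602, 0.1184]
tcp_rot: [-3.109, -0.443, -0.001]
force: [2.6, 5.0, 2.6]
width: 0.0
```

```bash
python3 - <<'E' 2>/dev/null
from fit import *
s=ctrl.observe();x=np.array(s["tcp_rot"]);e=np.array(s["eef_pos"]);print(s["clock"],e,s["force"])
d=e[:2]-[.547,.088];print("right",d@[.2812,-.9597],"bx",d@[.9597,.2812])
draw((.547,.088),.285,"d",.134)
E
```

```text
scene 124 [269.05645161 198.64516129] [0.56258836 0.07971858] ((562.1246948242188, 79.22764587402344), (31.11022186279297, 53.2099723815918), 14.806537628173828)
top 87 [252.7816092  178.68965517] [0.54450717 0.08727952] ((544.4881591796875, 86.82041931152344), (24.545387268066406, 50.54724884033203), 17.451061248779297)
(array([0.54807282, 0.08827561, 0.10817595]), np.float64(0.0014395804614335266))
6.0667 [ 0.5881663  -0.0618253   0.11827109] [ 0.52814534  0.07091247 -0.34734102]
right 0.1553633032064097 bx -0.002623578464192158
origin [0.67847365 0.12651857]
```

View pics/scene_d.png

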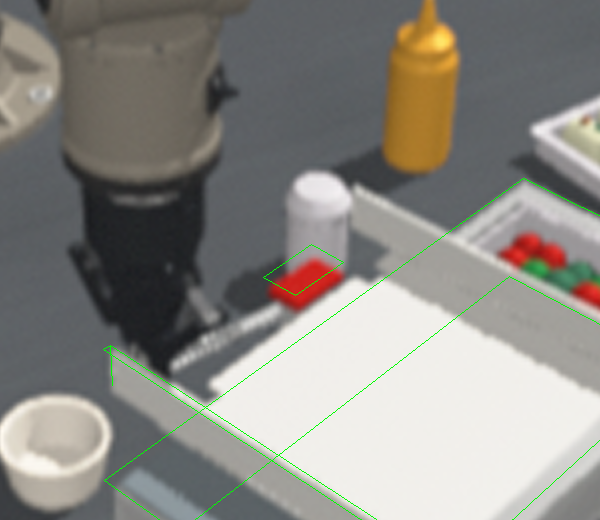

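View pics/top_d.png

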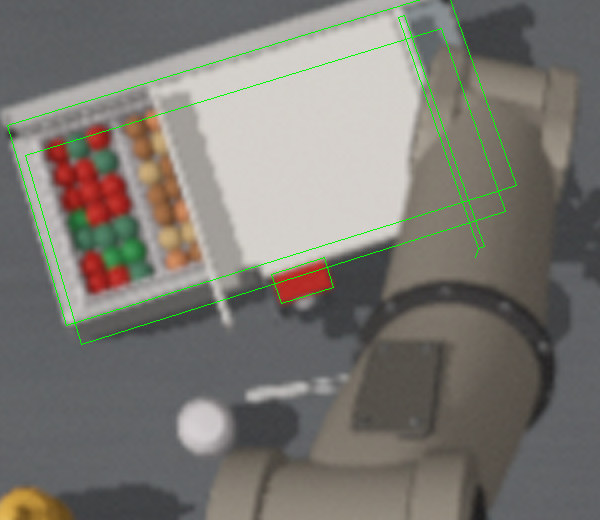

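The slide is at about 134 mm, and the cap stays at about 108–114 mm, held by the cover. About 46 mm remain.

Call:
carry_out --targets '[[[0,2.2,-7.7,0,0],[0,4.5,-15.4,0,0],[0,6.7,-23.0,0,0],[0,9.0,-30.7,0,0],[0,11.2,-38.4,0,0]]]'

```text
clock: 6.48
eef_pos: [0.5993, -0.0989, 0.1181]
tcp_rot: [-3.109, -0.443, 0.0]
force: [1.7, 5.2, -0.6]
width: -0.0
```

Call:
carry_out --targets '[[[0,0.6,-1.9,0,0],[0,1.1,-3.8,0,0],[0,1.7,-5.8,0,0],[0,1.7,-5.8,0,0]]]'

```text
clock: 6.82
eef_pos: [0.6006, -0.1057, 0.1182]
tcp_rot: [3.11, 0.441, -0.001]
force: [0.1, 0.5, 0.3]
width: 0.0003
```

```bash
python3 - <<'E' 2>/dev/null
from fit import *
s=ctrl.observe();x=np.array(s["tcp_rot"]);e=np.array(s["eef_pos"]);print(s["clock"],e,s["force"])
d=e[:2]-[.547,.088];print("right",d@[.2812,-.9597],"bx",d@[.9597,.2812])
draw((.547,.088),.285,"e",.18)
E
```

```text
scene 122 [269.04918033 196.63114754] [0.55489532 0.08458871] ((554.2335815429688, 85.04739379882812), (31.377197265625, 51.648292541503906), 14.968759536743164)
top 87 [252.8045977  177.95402299] [0.5473629  0.08713096] ((547.9112548828125, 87.46379089355469), (26.386272430419922, 49.728843688964844), 12.96859359741211)
(array([0.54893951, 0.08777436, 0.11647667]), np.float64(0.0009738966434659793))
6.9167 [ 0.60058699 -0.10552563  0.11824275] [-0.41783672 -0.11309562  0.77416435]
right 0.2007952043920452 bx -0.0029919754922002966
origin [0.67847365 0.12651857]
```

View pics/scene_e.png

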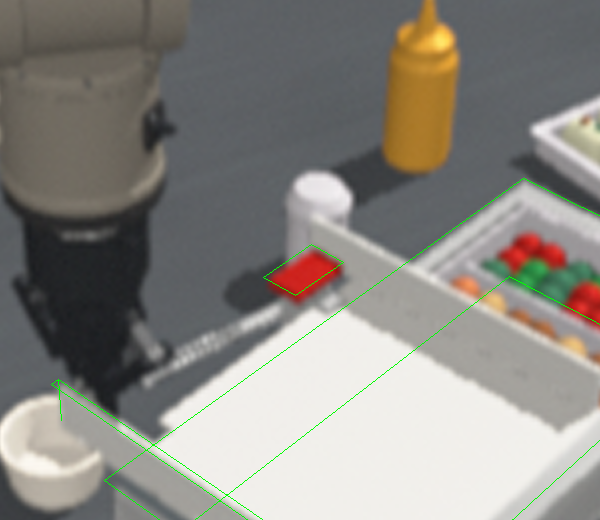

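The cap now fills its "up" outline again and the flange sits at the 180 mm position. Backing off left, then up and away.

Call:
carry_out --targets '[[[0,-1.4,4.8,0,0],[0,-4.2,14.4,0,0],[0,-4.2,14.4,20,0],[0,-4.2,14.4,55,0],[0,-4.2,14.4,90,0]]]'

```text
clock: 7.33
eef_pos: [0.5955, -0.0897, 0.2085]
tcp_rot: [-3.11, -0.443, 0.004]
force: [1.1, 0.2, 0.2]
width: -0.0001
```

Call:
carry_out --targets '[[[0,-10,-30,30,0],[0,-20,-60,50,0],[0,-30,-90,70,0],[0,-40,-120,80,0],[0,-50,-150,80,0]]]'

```text
clock: 7.75
eef_pos: [0.5469, -0.2416, 0.291]
tcp_rot: [3.109, 0.443, 0.006]
force: [1.1, -0.8, -0.8]
width: -0.0002
```

```bash
python3 - <<'E' 2>/dev/null
from fit import *
s=ctrl.observe();e=np.array(s["eef_pos"]);print(s["clock"],e,s["force"])
draw((.547,.088),.285,"f",.18)
for k in("shaker","ramekin","tweezers","squeeze_bottle","push_face"):
    for n,p in P.items():
        r=ctrl.landmark_of(p,k)
        if r: print(k,n,r[0]["conf"],r[0]["point"])
cv2.imwrite("pics/full_s.png",P["scene"]["image"])
E
```

```text
scene 122 [269.04918033 196.63114754] [0.55489532 0.08458871] ((554.2335815429688, 85.04739379882812), (31.377197265625, 51.648292541503906), 14.968759536743164)
top 91 [252.78021978 177.95604396] [0.54735728 0.08722362] ((547.907470703125, 87.4630126953125), (28.256498336791992, 49.72895431518555), 12.967169761657715)
(array([0.54892118, 0.08783343, 0.11644523]), np.float64(0.0009184811649895631))
7.85 [ 0.54441855 -0.24533553  0.28934048] [-0.76522729  0.27918544 -0.09219924]
origin [0.67847365 0.12651857]
shaker scene 0.77 [273.1, 192.7]
shaker top 0.5 [230.7, 215.3]
ramekin scene 0.95 [206.9, 244.0]
ramekin top 0.59 [302.8, 186.8]
tweezers scene 0.43 [245.0, 213.3]
tweezers top 0.42 [262.6, 203.0]
squeeze_bottle scene 0.81 [297.8, 168.1]
squeeze_bottle top 0.49 [301.4, 187.8]
push_face scene 0.9 [214.0, 235.0]
push_face top 0.77 [305.5, 162.6]
```

View pics/scene_f.png

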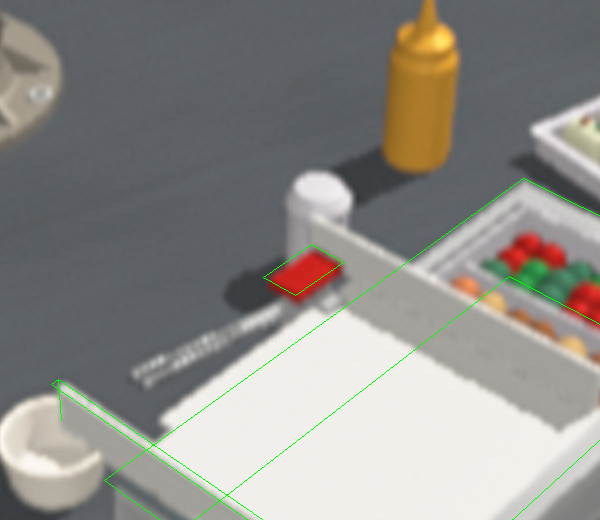

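View pics/top_f.png

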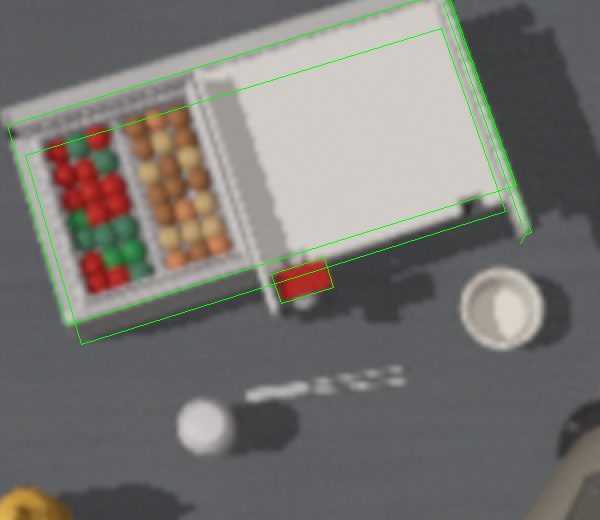

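View pics/full_s.png

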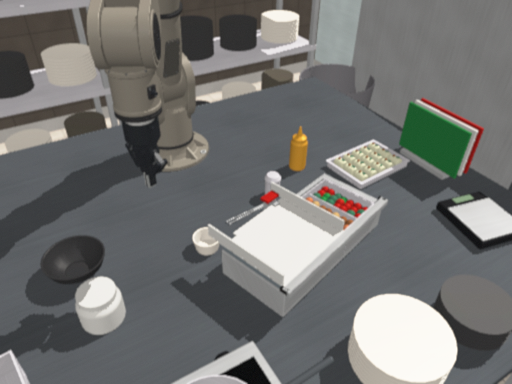

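Cover fully across and locked, with the cap back at its starting height: top-view row 177.96, against 178.14 up and 178.69 held down. The other objects are unmoved and the arm is clear.

```bash
python3 -c "
from workcell import ctrl
print(ctrl.close_job())"
```

```text
the job is handed in; nothing more can be done
None
```

The garnish box is open and handed in at about 8 s of the 38 s allowed. I pressed the red catch about 12 mm down with the closed fingertips, reading about 6 N. Keeping that height, I pushed the flange right past the catch and on to the end, then backed off, lifted and moved clear.

**Last checks**
- **Cover:** the outline drawn for a 180 mm slide matches the picture to about 2 mm in both views.
- **Catch:** it sprang up again. The cap rose about 8 mm from its held-down height, and in the top view it is back in its starting position.
- **Surroundings:** the shaker, ramekin, tweezers and bottle look unmoved in the pictures.
- **Arm:** the arm is clear of everything, with no contact force beyond sensor noise. The highest force reading at the end of any move was about 6 N.

**Disagreements**
- **Squeeze bottle:** in the final top view the landmark network put the bottle on the ramekin. The scene view and both pictures show it in place.
- **Cap height:** triangulation gave 116 mm instead of 122 mm. I put this down to the cap's side face being counted with its top.
- **Lock:** I judged it from the raised cap and did not test it by pushing the cover back.

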